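Clear the pin fixture and hold the offset lever level above it

TASK

First pick the stray black relay off the pin fixture and put it in the red bin. Then grip the grey offset lever by its arm at its balance point, lift it and carry it level to the fixture without knocking the pins or disturbing the stamp, magnifier or jar. Finish still holding it there, level and still, the hub's bore centred over the thick pin and the small eye over the thin pin, its underside about 30 mm above the pin tips; do not set it down or let go.

Things in the scene. Friction and masses are not known exactly. Their poses are not given: they have to be found in the camera images.
- lever_balance (a point): Balance point of the grey offset lever, on its arm, 50 mm from the hub bore centre towards the eye, half-way up the arm (19 mm above the lever underside). Lever: 211 mm long, 0.3 to 0.55 kg, lying flat; heavy hub (56 mm across, 34 high) at one end, small eye (26 across, 30 high) at the other, straight arm 12 mm wide between them. x axis: along the arm from hub to eye; z up.
- lever_hub (a point): Centre of the hub's bore (22 mm wide, upright) at the lever's underside. Same axes as lever_balance.
- lever_eye (a point): Centre of the small eye's bore (12 mm wide, upright) at the lever's underside, 170 mm from lever_hub. Same axes as lever_balance.
- lever: The offset lever as a whole; origin at its underside, below the balance point, axes as lever_balance. The underside of its arm is 8 mm and the top of its arm 30 mm above the lever underside.
- fixture: Pin fixture, fixed to the bench: an aluminium plate 230 x 76 mm whose top is 12 mm above the bench, with a green patch in its middle (a tall microscope stands to its left, about 0.25 m off, beyond y = 0.2; go round it) and two upright steel pins 170 mm apart. Origin at the centre of the underside; x axis along its length from the thick pin to the thin pin; z up.
- thick_pin_tip (a point): Tip of the thick pin (14 mm across), 30 mm above the plate and 42 mm above the bench; the lever's hub belongs over this one.
- thin_pin_tip (a point): Tip of the thin pin (7 mm across), 30 mm above the plate and 42 mm above the bench; the lever's small eye belongs over this one.
- stray_relay_center (a point): Centre of the loose black relay, a block 24 (x) x 20 (y) x 8 (z) mm lying flat on the green patch of the fixture plate, between the pins, 15 g. z up.
- stray_relay: The same relay; origin at the centre of its underside.
- bin: Loose open red bin on the bench, 112 (x) x 75 (y) mm, 47 mm high, walls 2 to 3 mm, the wall on its -x side only 27 mm high; 0.15 kg. Origin at the centre of its underside, z up.
- stamp: Bystander: hand stamp with red knob, 24 x 34 mm, 56 mm high, standing on the bench; origin at the centre of its underside. Leave alone.
- magnifier: Bystander: small black cylindrical magnifier, 38 mm across, 28 mm high; origin at the centre of its underside. Leave alone.
- jar: Bystander: small white jar with black lid, 38 mm across, 40 mm high; origin at the centre of its underside. Leave alone.

How it is judged:
By the outcome, as a careful person would: the job done as asked, in the order asked, and still so for the second after the job is handed in, while the arm keeps its last pose, push and grip.
It also fails if it takes over 51 s, if anything falls off the work surface, if the arm or the gripper's body presses on something with over 40 N, if the wrist force passes 120 N, or if a joint passes its speed limit or range.

ROBOT

A 7-joint arm with a two-finger parallel gripper is mounted at the origin on a cart in front of the work surface, level with it; the furniture and walls round the work are solid. World frame = base frame: x ahead of the robot, y to its left, z up, the work surface at z = 0. Lengths are in m, angles in rad, forces in N, time in s.
With the tool pointing down it reaches from about 0.4 to 0.85 m from the base axis. Payload 4.5 kg.
Tool frame: the origin (TCP) lies at the very end of the fingers, on their centre line; the grasp point (between the pads) lies 19 mm behind it; z points along the fingers, x is the direction in which the jaws open and shut, and the axes are right-handed (so a half turn about z gives the same grasp; the last joint's range is limited). The gripper opens to 88 mm and grips with 3 to 60 N. Pads are 18 mm wide; open, the fingers measure 123 mm over their backs; the gripper's body (75 mm by 187 mm) begins 45 mm behind the grasp point.
Start: joints at [-1.092, 0.689, -0.195, 1.565, 0.157, 0.902, -0.215], TCP at [0.269, 0.564, 0.239] pointing down, gripper open.
Joint ranges: [-3.01, 3.01], [-0.46, 2.08], [-1.47, 1.51], [0.13, 2.56], [-1, 4.14], [0.04, 2.09], [-2.66, 2.66]. Speed limits (rad/s): [2.57, 2.57, 3.14, 3.14, 3.14, 3.14, 3.14].

INTERFACE

Orientations are given as a unit quaternion [x, y, z, w].
In Python, from plant import * gives the robot as it stands.
- The arm moves only by the tool apply_moves, never from a script. Its argument "series" is a list of rows, each an object of numbers: "x", "y", "z": the shift along the tool's x, y, z in units of 80 cm (1.0 is 80 cm); "wx", "wy", "wz": the turn, a rotation vector about the tool's x, y, z in units of pi rad (1.0 is pi rad); "fingers": the opening, from -1 (shut) to 1 (fully open), so that 0 is half open. In form: [{"x": .., "y": .., "z": .., "wx": .., "wy": .., "wz": .., "fingers": ..}, ...]. A call has 1 to 8 rows; each row shifts and turns the pose as measured when the row begins, along the tool's axes as they then stand; what a row does not reach is not made up. A row lasts 1/8 s, in which the tool goes at most 62.5 mm and 10.7 degrees, less where a joint would pass 70% of its speed; a pose out of reach is approached as far as the arm can. A call with a number of a shift or a turn outside -1 to 1 is refused whole. A call with a gripper value outside its range is refused whole. The fingers move at their own pace and stop on an object; "force" is the grip in N (left out, the last holds). Time passes only in rows, so rows that do not move let the fingers close. It gives the time, the measured TCP pose, the force and the opening at its end, in the units of the state.
- get_state(): the state, without advancing time (a new reading comes with each control period).
- snapshot(name): name is "scene" or "top" or "wrist"; returns (picture, depth): 400x640x3 uint8, red, green, blue; 400x640 float32, m along the optical axis (not along the pixel's ray), 0 where there is no reading.
- camera_model(name): a dict with "camera_matrix" (3x3 intrinsics, pixels), "world_from_camera" (4x4, takes a point from camera to world coordinates). Camera axes: x right, y up, looking along -z (the intrinsics and any distortion apply to the point x, -y, -z); pixel columns grow to the right and rows downward; lengths in m; the calibration is good to about 2 mm. The wrist camera is an equidistant fisheye: a pixel r from the principal point sees the ray r / f radians off the axis. A picture is of the moment at which its call begins: read the wrist's pose just before it. camera_model takes no time and is no camera call; for the wrist camera it gives the pose at the moment of the call.
- finish_job(): hands the job in, once; it reports no verdict.
The state is a dict: "clock": time; "q": joint angles; "qd": joint speeds; "joint_torque": joint torques, N m; "tool_pos": TCP position; "eef_rot": TCP orientation; "contact_force": force on the tool from outside, world axes, zero at the start; "moment": the same for the moment, N m; "opening": opening from 0.0 (shut) to 1.0 (fully open).
Only numpy, scipy, OpenCV 4.12 (cv2) and the standard library are available. Lean on these libraries where they do the work, as an engineer would, in place of code of your own. Each camera call takes 0.05 s, during which the arm holds its last target. There are 200 camera calls.

## Working session

There is one attempt and no reset: what is moved stays moved. The work goes in short steps, Python scripts to look and compute and a tool call to move; the robot and the scene stay as the last step left them, time stands still between calls to the robot, and variables do not carry over. Pictures are saved under pics/ and viewed, about 8 in all and at most 12, crops included, and the job is handed in when it is done.

Besides the shell and the picture viewer there is one more tool, called after "Request:" as name(argument=value, ...), one argument or row to a line, values as JSON. apply_moves: Moves the arm, as the interface text tells. Its arguments: {"type":"object","properties":{"series":{"type":"array","items":{"type":"object","properties":{"x":{"type":"number"},"y":{"type":"number"},"z":{"type":"number"},"wx":{"type":"number"},"wy":{"type":"number"},"wz":{"type":"number"},"fingers":{"type":"number"}}}},"force":{"type":"number"}},"required":["series"]}

```bash
mkdir -p pics
python3 - <<'E'
from plant import *
import cv2,numpy as np
s=get_state();print(s)
for n in("top","scene"):
    p,d=snapshot(n);m=camera_model(n);print(n,m)
    cv2.imwrite(f"pics/{n}0.png",p[:,:,::-1]);np.savez(f"{n}0.npz",p=p,d=d,K=m["camera_matrix"],T=m["world_from_camera"])
E
```

```text
{'clock': 0.0, 'q': array([-1.09217935,  0.68994234, -0.1944812 ,  1.56630708,  0.15727413,
        0.90248954, -0.21508807]), 'qd': array([ 0.00069389,  0.00197573, -0.00096132, -0.0005109 , -0.00126225,
        0.00213236,  0.00156491]), 'joint_torque': array([ 1.57532918e-04, -5.27564085e+01, -1.26694869e+00, -1.53430420e+01,
       -5.26427315e-02,  6.69065077e-03,  1.80830966e-04]), 'tool_pos': array([0.26872536, 0.56360597, 0.23794502]), 'eef_rot': array([ 8.45649466e-01,  5.33737956e-01, -7.07550514e-04,  5.23482008e-04]), 'contact_force': array([ 0.43827885,  0.20527946, -0.11383816]), 'moment': array([-0.01552642, -0.0241191 , -0.00239946]), 'opening': 1.0012900648166476}
top {'camera_matrix': array([[455.11472462,   0.        , 321.64248351],
       [  0.        , 455.11472462, 202.36549834],
       [  0.        ,   0.        ,   1.        ]]), 'world_from_camera': array([[-0.02429496,  0.98930151, -0.1438481 ,  0.37150103],
       [-0.9996812 , -0.0250309 , -0.00330825, -0.07782656],
       [-0.0068735 ,  0.14372186,  0.98959425,  1.26306313],
       [ 0.        ,  0.        ,  0.        ,  1.        ]])}
scene {'camera_matrix': array([[466.09362251,   0.        , 323.43424044],
       [  0.        , 466.09362251, 200.45123184],
       [  0.        ,   0.        ,   1.        ]]), 'world_from_camera': array([[ 0.7166814 ,  0.45005161, -0.53274884, -0.07830075],
       [-0.69722617,  0.47946853, -0.53290298, -0.71311168],
       [ 0.01560246,  0.75336809,  0.65741394,  0.8238469 ],
       [ 0.        ,  0.        ,  0.        ,  1.        ]])}
```

View pics/top0.png

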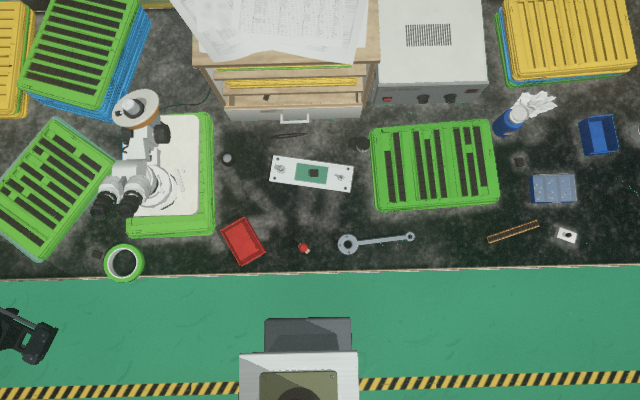

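View pics/scene0.png

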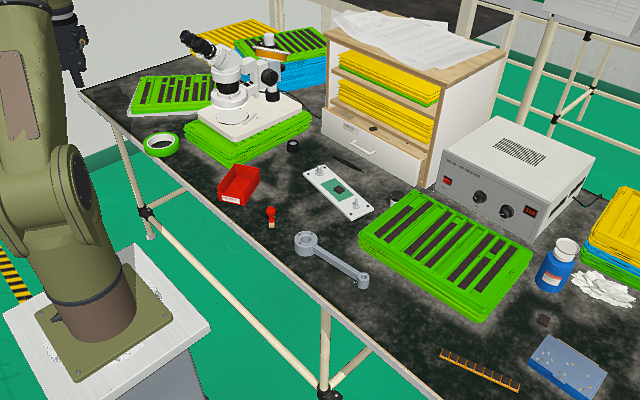

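```bash
cat > h.py <<'E'
import numpy as np,cv2
def cloud(f):
    z=np.load(f);d=z["d"];K=z["K"];T=z["T"]
    v,u=np.mgrid[:400,:640]
    c=np.stack([(u-K[0,2])/K[0,0]*d,-(v-K[1,2])/K[1,1]*d,-d],-1)
    w=c@T[:3,:3].T+T[:3,3]; w[d==0]=np.nan
    return z["p"],w
E
python3 - <<'E'
from h import *
p,w=cloud("top0.npz")
for n,(u,v) in dict(hub=(347,243),arm=(365,241),eye=(410,237),stamp=(304,247),fix=(311,174),relay=(314,173),bin=(242,241),a=(226,158),b=(362,144),bench=(330,215),green=(430,150),micro=(140,105)).items():print(n,w[v,u].round(3))
m=(w[...,1]>.1)&(w[...,1]<.6)&(w[...,0]<.75)&(w[...,0]>.2)
for y in np.arange(.1,.6,.05):
    k=m&(abs(w[...,1]-y)<.025)
    q=w[k]; print(round(y,2),"maxz",np.nanmax(q[:,2]).round(3),[ (x.round(2),np.nanmax(q[abs(q[:,0]-x)<.025,2],initial=-1).round(2)) for x in np.arange(.25,.75,.05)])
# rectified big crop
s=cv2.resize(p[120:280,200:440],None,fx=3.3,fy=3.3,interpolation=cv2.INTER_CUBIC)
cv2.imwrite("pics/crop1.png",s[:,:,::-1])
# segmented heights
def seg(mask,name):
    q=w[mask];uv=np.argwhere(mask)[:,::-1].astype(np.float32)
    r=cv2.minAreaRect((q[:,:2]*1000).astype(np.float32));print(name,len(q),"rect mm",r,"med z",np.median(q[:,2]).round(4),"mean",q.mean(0).round(4))
x,y,z=w[...,0],w[...,1],w[...,2]
v,u=np.mgrid[:400,:640]
box=lambda a,b,c,d:(u>a)&(u<b)&(v>c)&(v<d)
seg(box(330,420,225,260)&(z>.018),"lever")
seg(box(330,365,225,260)&(z>.03),"hub")
seg(box(403,420,225,250)&(z>.02),"eye")
seg(box(290,320,235,262)&(z>.012),"stamp")
seg(box(215,275,210,270)&(z>.02),"bin")
seg(box(260,360,145,200)&(z>.008),"fix")
seg(box(305,322,165,182)&(p.sum(-1)<150),"relay")
seg(box(216,236,148,168)&(z>.015),"A")
seg(box(354,369,135,155)&(z>.015),"B")
E
```

```text
hub [ 0.44  -0.141  0.003]
arm [ 0.442 -0.188  0.029]
eye [ 0.452 -0.315  0.004]
stamp [ 0.429 -0.024  0.054]
fix [ 0.632 -0.046  0.022]
relay [ 0.636 -0.054  0.019]
bin [ 0.453  0.15  -0.001]
a [0.683 0.19  0.025]
b [ 0.709 -0.189  0.043]
bench [ 0.519 -0.096 -0.001]
green [ 0.682 -0.371  0.06 ]
micro [0.751 0.335 0.268]
0.1 maxz 0.051 [(np.float64(0.25), np.float64(-0.74)), (np.float64(0.3), np.float64(-0.75)), (np.float64(0.35), np.float64(0.01)), (np.float64(0.4), np.float64(0.03)), (np.float64(0.45), np.float64(0.05)), (np.float64(0.5), np.float64(0.05)), (np.float64(0.55), np.float64(0.01)), (np.float64(0.6), np.float64(0.01)), (np.float64(0.65), np.float64(0.01)), (np.float64(0.7), np.float64(0.01))]
0.15 maxz 0.054 [(np.float64(0.25), np.float64(-0.74)), (np.float64(0.3), np.float64(-0.74)), (np.float64(0.35), np.float64(0.01)), (np.float64(0.4), np.float64(0.05)), (np.float64(0.45), np.float64(0.05)), (np.float64(0.5), np.float64(0.05)), (np.float64(0.55), np.float64(0.01)), (np.float64(0.6), np.float64(0.01)), (np.float64(0.65), np.float64(0.02)), (np.float64(0.7), np.float
[... 3818 characters left out ...]
m ((449.9187316894531, 142.96092224121094), (112.66084289550781, 76.02520751953125), 29.072555541992188) med z 0.039 mean [0.4538 0.1487 0.0369]
fix 2117 rect mm ((635.1207275390625, -51.623321533203125), (132.69586181640625, 271.9421691894531), 4.819528579711914) med z 0.0125 mean [ 0.6359 -0.0461  0.0132]
relay 0 rect mm ((0.0, 0.0), (0.0, 0.0), 0.0) med z nan mean [nan nan nan]
A 138 rect mm ((683.0281372070312, 188.3611602783203), (34.68997573852539, 34.01161575317383), 42.115028381347656) med z 0.0258 mean [0.6825 0.1876 0.0257]
B 159 rect mm ((716.7149047851562, -191.73196411132812), (32.45275115966797, 46.230045318603516), 86.52387237548828) med z 0.0395 mean [ 0.7112 -0.1914  0.0375]
  return _methods._mean(a, axis=axis, dtype=dtype,
  ret = ret.dtype.type(ret / rcount)
<stdin>:14: RuntimeWarning: Mean of empty slice.
  ret = um.true_divide(
```

View pics/crop1.png

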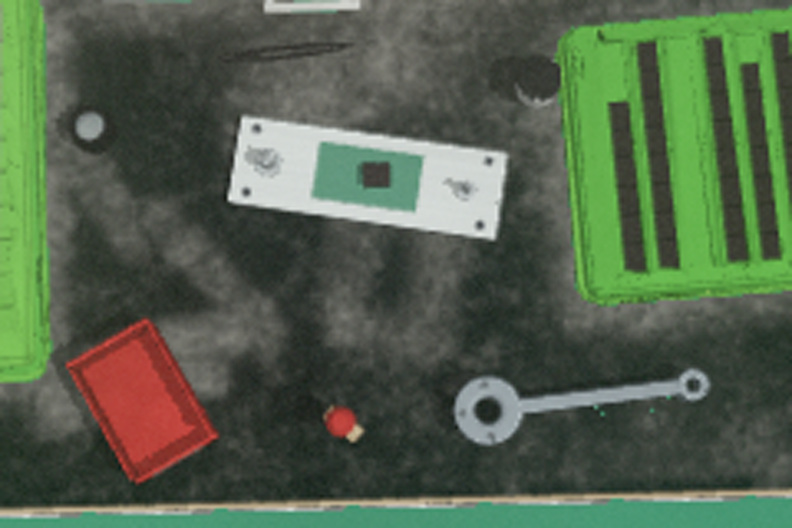

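```bash
cat >> h.py <<'E'
from scipy.spatial.transform import Rotation as Ro
def plan(wps,step=.055,ang=9.5,s=None):
    """wps: [(x,y,z,yaw_deg),...] tool down; prints rows in tool units"""
    from plant import get_state
    s=s or get_state();p=np.array(s["tool_pos"]);R=Ro.from_quat(s["eef_rot"])
    for x,y,z,yaw in wps:
        t=np.array([x,y,z]);c,q=np.cos(np.radians(yaw)),np.sin(np.radians(yaw))
        RT=Ro.from_matrix(np.array([[c,q,0],[q,-c,0],[0,0,-1]]).T)
        rv=(R.inv()*RT).as_rotvec();n=int(max(np.ceil(np.linalg.norm(t-p)/step),np.ceil(np.degrees(np.linalg.norm(rv))/ang),1))
        d=(t-p)/n
        for i in range(n):
            a=R.inv().apply(d)/.8;w=rv/n/np.pi
            print(dict(x=round(a[0],4),y=round(a[1],4),z=round(a[2],4),wx=round(w[0],4),wy=round(w[1],4),wz=round(w[2],4)))
            R=R*Ro.from_rotvec(rv/n)
        p=t;R=RT;print('--',n)
E
python3 - <<'E'
from h import *
plan([(.27,.54,.38,64.5),(.26,.40,.40,50),(.34,.22,.40,20),(.55,.0,.36,-5)])
E
```

```text
{'x': np.float64(-0.0088), 'y': np.float64(0.0047), 'z': np.float64(-0.0591), 'wx': np.float64(0.0), 'wy': np.float64(0.0002), 'wz': np.float64(0.0)}
{'x': np.float64(-0.0087), 'y': np.float64(0.0047), 'z': np.float64(-0.0591), 'wx': np.float64(0.0), 'wy': np.float64(0.0002), 'wz': np.float64(0.0)}
{'x': np.float64(-0.0087), 'y': np.float64(0.0047), 'z': np.float64(-0.0592), 'wx': np.float64(0.0), 'wy': np.float64(0.0002), 'wz': np.float64(0.0)}
-- 3
{'x': np.float64(-0.0544), 'y': np.float64(0.0214), 'z': np.float64(-0.0083), 'wx': np.float64(0.0), 'wy': np.float64(0.0), 'wz': np.float64(0.0269)}
{'x': np.float64(-0.0525), 'y': np.float64(0.0259), 'z': np.float64(-0.0083), 'wx': np.float64(0.0), 'wy': np.float64(0.0), 'wz': np.float64(0.0269)}
{'x': np.float64(-0.0501), 'y': np.float64(0.0302), 'z': np.float64(-0.0083), 'wx': np.float64(0.0), 'wy': np.float64(0.0), 'wz': np.float64(0.0269)}
-- 3
{'x': np.float64(-0.027), 'y': np.float64(0.0553), 'z': np.float64(0.0), 'wx': np.float64(0.0), 'wy': np.float64(0.0), 'wz': np.float64(0.0417)}
{'x': np.float64(-0.0196), 'y': np.float64(0.
[... 587 characters left out ...]
0.056), 'z': np.float64(0.0083), 'wx': np.float64(0.0), 'wy': np.float64(0.0), 'wz': np.float64(0.0231)}
{'x': np.float64(0.0336), 'y': np.float64(0.0537), 'z': np.float64(0.0083), 'wx': np.float64(0.0), 'wy': np.float64(0.0), 'wz': np.float64(0.0231)}
{'x': np.float64(0.0374), 'y': np.float64(0.0512), 'z': np.float64(0.0083), 'wx': np.float64(0.0), 'wy': np.float64(0.0), 'wz': np.float64(0.0231)}
{'x': np.float64(0.041), 'y': np.float64(0.0483), 'z': np.float64(0.0083), 'wx': np.float64(0.0), 'wy': np.float64(0.0), 'wz': np.float64(0.0231)}
{'x': np.float64(0.0444), 'y': np.float64(0.0452), 'z': np.float64(0.0083), 'wx': np.float64(0.0), 'wy': np.float64(0.0), 'wz': np.float64(0.0231)}
-- 6
```

Request:
apply_moves(
  series=[
    {"x": -0.009,"y": 0.005,"z": -0.06},
    {"x": -0.009,"y": 0.005,"z": -0.06},
    {"x": -0.009,"y": 0.005,"z": -0.06},
    {"x": -0.054,"y": 0.021,"z": -0.008,"wz": 0.027},
    {"x": -0.052,"y": 0.026,"z": -0.008,"wz": 0.027},
    {"x": -0.05,"y": 0.03,"z": -0.008,"wz": 0.027},
  ],
)

```text
schema error: expected keys x, y, z, wx, wy, wz, fingers
```

Request:
apply_moves(
  series=[
    {"x": -0.027,"y": 0.055,"wz": 0.042},
    {"x": -0.02,"y": 0.058,"wz": 0.042},
    {"x": -0.012,"y": 0.06,"wz": 0.042},
    {"x": -0.004,"y": 0.061,"wz": 0.042},
  ],
)

```text
schema error: expected keys x, y, z, wx, wy, wz, fingers
```

Request:
apply_moves(
  series=[
    {"x": -0.009,"y": 0.005,"z": -0.06,"wx": 0,"wy": 0,"wz": 0,"fingers": 0},
    {"x": -0.009,"y": 0.005,"z": -0.06,"wx": 0,"wy": 0,"wz": 0,"fingers": 0},
    {"x": -0.009,"y": 0.005,"z": -0.06,"wx": 0,"wy": 0,"wz": 0,"fingers": 0},
    {"x": -0.054,"y": 0.021,"z": -0.008,"wx": 0,"wy": 0,"wz": 0.027,"fingers": 0},
    {"x": -0.052,"y": 0.026,"z": -0.008,"wx": 0,"wy": 0,"wz": 0.027,"fingers": 0},
    {"x": -0.05,"y": 0.03,"z": -0.008,"wx": 0,"wy": 0,"wz": 0.027,"fingers": 0},
  ],
)

```text
clock: 0.85
tool_pos: [0.259, 0.3974, 0.4031]
eef_rot: [0.907, 0.42, -0.003, 0.002]
contact_force: [1.3, 0.3, 1.6]
opening: 0.499
```

Run:
```python
from h import *
plan([(.34,.22,.40,20),(.55,-.05,.33,-5)])
```

```text
{'x': np.float64(-0.0259), 'y': np.float64(0.0552), 'z': np.float64(0.0012), 'wx': np.float64(0.0002), 'wy': np.float64(0.0006), 'wz': np.float64(0.0413)}
{'x': np.float64(-0.0186), 'y': np.float64(0.058), 'z': np.float64(0.0012), 'wx': np.float64(0.0002), 'wy': np.float64(0.0006), 'wz': np.float64(0.0413)}
{'x': np.float64(-0.0109), 'y': np.float64(0.06), 'z': np.float64(0.0011), 'wx': np.float64(0.0002), 'wy': np.float64(0.0006), 'wz': np.float64(0.0413)}
{'x': np.float64(-0.0031), 'y': np.float64(0.0609), 'z': np.float64(0.001), 'wx': np.float64(0.0002), 'wy': np.float64(0.0006), 'wz': np.float64(0.0413)}
-- 4
{'x': np.float64(0.0187), 'y': np.float64(0.0581), 'z': np.float64(0.0125), 'wx': np.float64(0.0), 'wy': np.float64(0.0), 'wz': np.float64(0.0198)}
{'x': np.float64(0.0223), 'y': np.float64(0.0569), 'z': np.float64(0.0125), 'wx': np.float64(0.0), 'wy': np.float64(0.0), 'wz': np.float64(0.0198)}
{'x': np.float64(0.0258), 'y': np.float64(0.0553), 'z': np.float64(0.0125), 'wx': np.float64(0.0), 'wy': np.float64(0.0), 'wz': np.float64(0.0198)}
{'x': np.float64(0.0292), 'y': np.float64(0.0536), 'z': np.float64(0.0125), 'wx': np.float64(0.0), 'wy': np.float64(0.0), 'wz': np.float64(0.0198)}
{'x': np.float64(0.0325), 'y': np.float64(0.0517), 'z': np.float64(0.0125), 'wx': np.float64(0.0), 'wy': np.float64(0.0), 'wz': np.float64(0.0198)}
{'x': np.float64(0.0357), 'y': np.float64(0.0496), 'z': np.float64(0.0125), 'wx': np.float64(0.0), 'wy': np.float64(0.0), 'wz': np.float64(0.0198)}
{'x': np.float64(0.0387), 'y': np.float64(0.0473), 'z': np.float64(0.0125), 'wx': np.float64(0.0), 'wy': np.float64(0.0), 'wz': np.float64(0.0198)}
-- 7
```

Request:
apply_moves(
  series=[
    {"x": -0.026,"y": 0.055,"z": 0.001,"wx": 0,"wy": 0,"wz": 0.042,"fingers": 0},
    {"x": -0.019,"y": 0.058,"z": 0.001,"wx": 0,"wy": 0,"wz": 0.042,"fingers": 0},
    {"x": -0.011,"y": 0.06,"z": 0.001,"wx": 0,"wy": 0,"wz": 0.042,"fingers": 0},
    {"x": -0.003,"y": 0.061,"z": 0.001,"wx": 0,"wy": 0,"wz": 0.042,"fingers": 0},
    {"x": 0.019,"y": 0.058,"z": 0.0125,"wx": 0,"wy": 0,"wz": 0.02,"fingers": 0},
    {"x": 0.022,"y": 0.057,"z": 0.0125,"wx": 0,"wy": 0,"wz": 0.02,"fingers": 0},
    {"x": 0.026,"y": 0.055,"z": 0.0125,"wx": 0,"wy": 0,"wz": 0.02,"fingers": 0},
    {"x": 0.029,"y": 0.054,"z": 0.0125,"wx": 0,"wy": 0,"wz": 0.02,"fingers": 0},
  ],
)

```text
clock: 1.85
tool_pos: [0.455, 0.0496, 0.3605]
eef_rot: [0.999, 0.034, -0.002, 0.002]
contact_force: [1.3, 1.1, -0.7]
opening: 0.496
```

Request:
apply_moves(
  series=[
    {"x": 0.032,"y": 0.052,"z": 0.0125,"wx": 0,"wy": 0,"wz": 0.02,"fingers": 0},
    {"x": 0.036,"y": 0.05,"z": 0.0125,"wx": 0,"wy": 0,"wz": 0.02,"fingers": 0},
    {"x": 0.039,"y": 0.047,"z": 0.0125,"wx": 0,"wy": 0,"wz": 0.02,"fingers": 0},
    {"x": 0,"y": 0,"z": 0,"wx": 0,"wy": 0,"wz": 0,"fingers": 0},
  ],
)

```text
clock: 2.35
tool_pos: [0.5432, -0.0772, 0.3275]
eef_rot: [0.998, -0.066, -0.003, 0.003]
contact_force: [-0.5, 0.4, -0.4]
opening: 0.5
```

Run:
```python
from plant import *
import cv2,numpy as np
s=get_state();print(s["clock"],s["tool_pos"],s["eef_rot"],s["q"],s["contact_force"])
m=camera_model("wrist");p,d=snapshot("wrist");print(m)
cv2.imwrite("pics/w1.png",p[:,:,::-1]);np.savez("w1.npz",p=p,d=d,K=m["camera_matrix"],T=m["world_from_camera"])
```

```text
2.35 [ 0.54317685 -0.07722942  0.32748728] [ 0.99780052 -0.06611725 -0.00330483  0.00342082] [-0.11037499  0.49631849  0.26489953  1.68558469 -0.1414695   0.98529203
  0.07075875] [-0.53398212  0.40550034 -0.36711985]
{'camera_matrix': array([[309.70691629,   0.        , 319.39193286],
       [  0.        , 309.70691629, 190.29478776],
       [  0.        ,   0.        ,   1.        ]]), 'world_from_camera': array([[ 0.99129832,  0.12433895,  0.04321418,  0.5539956 ],
       [-0.13151266,  0.94961237,  0.28450092, -0.00533003],
       [-0.00566217, -0.2877085 ,  0.95770129,  0.47248665],
       [ 0.        ,  0.        ,  0.        ,  1.        ]])}
```

View pics/w1.png

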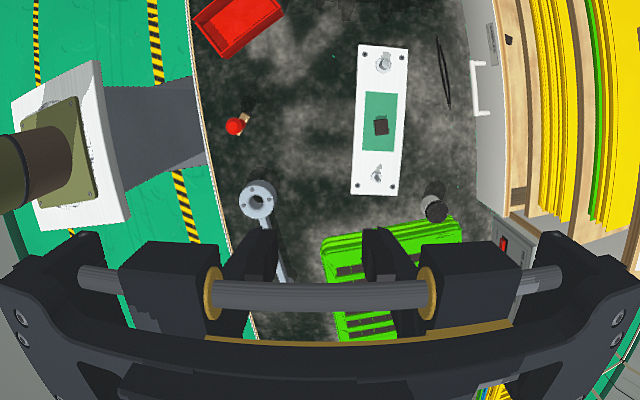

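```bash
cat >> h.py <<'E'
def load(f): z=np.load(f); return z["p"],z["d"],z["K"],z["T"]
def rays(uv,K,T,fish=True):
    uv=np.atleast_2d(np.asarray(uv,float));a=(uv-K[:2,2])/K[0,0]
    if fish:
        t=np.linalg.norm(a,axis=1,keepdims=True);c=np.hstack([np.sin(t)*a/np.maximum(t,1e-9)*[1,-1],-np.cos(t)])
    else: c=np.hstack([a*[1,-1],-np.ones((len(a),1))])
    return c@T[:3,:3].T
def onz(uv,z,K,T,fish=True):
    r=rays(uv,K,T,fish);return T[:3,3]+r*((z-T[2,3])/r[:,2:])
def fcloud(f):
    p,d,K,T=load(f);v,u=np.mgrid[:400,:640];uv=np.stack([u.ravel(),v.ravel()],1)
    r=rays(uv,K,T);dd=r@(-T[:3,2]);w=(T[:3,3]+r*(d.ravel()/dd)[:,None]).reshape(400,640,3);w[d==0]=np.nan
    return p,w
def rect(mask,z,K,T,name,fish=True):
    n,l,st,_=cv2.connectedComponentsWithStats(mask.astype(np.uint8));i=1+np.argmax(st[1:,4])
    uv=np.argwhere(l==i)[:,::-1];q=onz(uv,z,K,T,fish)[:,:2]
    r=cv2.minAreaRect((q*1000).astype(np.float32));c=np.array(r[0])/1000
    print(name,len(uv),"rect c",np.round(r[0],1),np.round(r[1],1),round(r[2],2));return r,uv
E
python3 - <<'E'
from h import *
P,w=fcloud("w1.npz");p,d,K,T=load("w1.npz");p=p.astype(int)
v,u=np.mgrid[:400,:640];box=lambda a,b,c,e:(u>a)&(u<b)&(v>c)&(v<e)
mx,mn=p.max(-1),p.min(-1)
# depth check
for uv in [(400,100),(365,110),(384,60),(377,172),(381,126),(258,215),(430,150)]: print(uv,w[uv[1],uv[0]].round(4))
R,_=rect(box(340,418,35,205)&((mx>150)|((p[...,1]-p[...,0]>40))),.012,K,T,"plate")
rect(box(370,392,115,138)&(mx<90),.020,K,T,"relay")
rect(box(355,405,88,155)&(p[...,1]-p[...,0]>35),.012,K,T,"green")
for nm,b in(("thick",box(365,400,45,80)),("thin",box(362,392,160,187))):
    k=b&(w[...,2]>.03);q=w[k];print(nm,len(q),q.mean(0).round(4),np.median(q,0).round(4))
k=box(235,280,175,225)&(w[...,2]>.028);q=w[k];r=cv2.minEnclosingCircle((q[:,:2]*1000).astype(np.float32));print("hub",r,q[:,2].mean())
hb=box(235,280,175,225)&(w[...,2]<.015)
rect(box(190,290,0,65)&(p[...,0]>120)&(p[...,1]<90),.045,K,T,"bin")
E
```

```text
(400, 100) [ 0.6717 -0.018   0.0107]
(365, 110) [ 0.6164 -0.0278  0.0127]
(384, 60) [0.6479 0.0413 0.0405]
(377, 172) [ 0.6247 -0.1236  0.0152]
(381, 126) [ 0.6365 -0.0535  0.0202]
(258, 215) [ 0.4353 -0.1626  0.0344]
(430, 150) [ 0.7184 -0.1023 -0.0024]
plate 7025 rect c [636.3 -47.3] [229.8  76.7] 80.3
relay 212 rect c [636.2 -54.3] [20.9 23.3] 0.87
green 1703 rect c [636.7 -47.2] [90.2 49.7] 80.07
thick 65 [0.6497 0.0361 0.0385] [0.6493 0.0356 0.0393]
thin 20 [ 0.6215 -0.1301  0.038 ] [ 0.6213 -0.1296  0.0385]
hub ((435.92919921875, -147.4717254638672), 33.3535041809082) 0.03298796975850567
bin 3129 rect c [454.3 135.5] [109.6  88.3] 29.24
```

Run:
```python
from h import *
plan([(.6362,-.0543,.12,1)])
```

```text
{'x': np.float64(0.0229), 'y': np.float64(-0.0084), 'z': np.float64(0.0517), 'wx': np.float64(0.0003), 'wy': np.float64(0.0005), 'wz': np.float64(-0.0093)}
{'x': np.float64(0.0231), 'y': np.float64(-0.0077), 'z': np.float64(0.0518), 'wx': np.float64(0.0003), 'wy': np.float64(0.0005), 'wz': np.float64(-0.0093)}
{'x': np.float64(0.0232), 'y': np.float64(-0.0069), 'z': np.float64(0.0518), 'wx': np.float64(0.0003), 'wy': np.float64(0.0005), 'wz': np.float64(-0.0093)}
{'x': np.float64(0.0233), 'y': np.float64(-0.0062), 'z': np.float64(0.0519), 'wx': np.float64(0.0003), 'wy': np.float64(0.0005), 'wz': np.float64(-0.0093)}
{'x': np.float64(0.0234), 'y': np.float64(-0.0055), 'z': np.float64(0.0519), 'wx': np.float64(0.0003), 'wy': np.float64(0.0005), 'wz': np.float64(-0.0093)}
-- 5
```

Request:
apply_moves(
  series=[
    {"x": 0.023,"y": -0.008,"z": 0.052,"wx": 0,"wy": 0,"wz": -0.009,"fingers": 0},
    {"x": 0.023,"y": -0.008,"z": 0.052,"wx": 0,"wy": 0,"wz": -0.009,"fingers": 0},
    {"x": 0.023,"y": -0.007,"z": 0.052,"wx": 0,"wy": 0.001,"wz": -0.009,"fingers": 0},
    {"x": 0.023,"y": -0.006,"z": 0.052,"wx": 0,"wy": 0.001,"wz": -0.009,"fingers": 0},
    {"x": 0.023,"y": -0.006,"z": 0.052,"wx": 0.001,"wy": 0.001,"wz": -0.009,"fingers": 0},
    {"x": 0,"y": 0,"z": 0,"wx": 0,"wy": 0,"wz": 0,"fingers": 0},
  ],
)

```text
clock: 3.15
tool_pos: [0.636, -0.0408, 0.116]
eef_rot: [1.0, 0.016, 0.002, -0.004]
contact_force: [-0.7, -0.7, 0.5]
opening: 0.499
```

Run:
```python
from h import *
from plant import *
s=get_state();print(s["clock"],s["tool_pos"],s["eef_rot"],s["contact_force"])
plan([(.6362,-.0543,.03,1),(.6362,-.0543,.0145,1)])
m=camera_model("wrist");p,d=snapshot("wrist")
np.savez("w2.npz",p=p,d=d,K=m["camera_matrix"],T=m["world_from_camera"])
p=p.astype(int);K=m["camera_matrix"];T=m["world_from_camera"]
c=cv2.resize(p[60:360,150:520].astype(np.uint8),None,fx=2,fy=2);cv2.imwrite("pics/w2.png",c[:,:,::-1])
```

```text
3.15 [ 0.63601868 -0.04084484  0.11604675] [ 0.99987128  0.01550914  0.00169247 -0.00374467] [-0.65718604 -0.71998411  0.51315215]
{'x': np.float64(-0.0003), 'y': np.float64(0.0088), 'z': np.float64(0.0537), 'wx': np.float64(-0.0012), 'wy': np.float64(-0.0005), 'wz': np.float64(0.0022)}
{'x': np.float64(-0.0002), 'y': np.float64(0.0086), 'z': np.float64(0.0537), 'wx': np.float64(-0.0012), 'wy': np.float64(-0.0005), 'wz': np.float64(0.0022)}
-- 2
{'x': np.float64(0.0), 'y': np.float64(0.0), 'z': np.float64(0.0194), 'wx': np.float64(0.0), 'wy': np.float64(0.0), 'wz': np.float64(0.0)}
-- 1
```

View pics/w2.png

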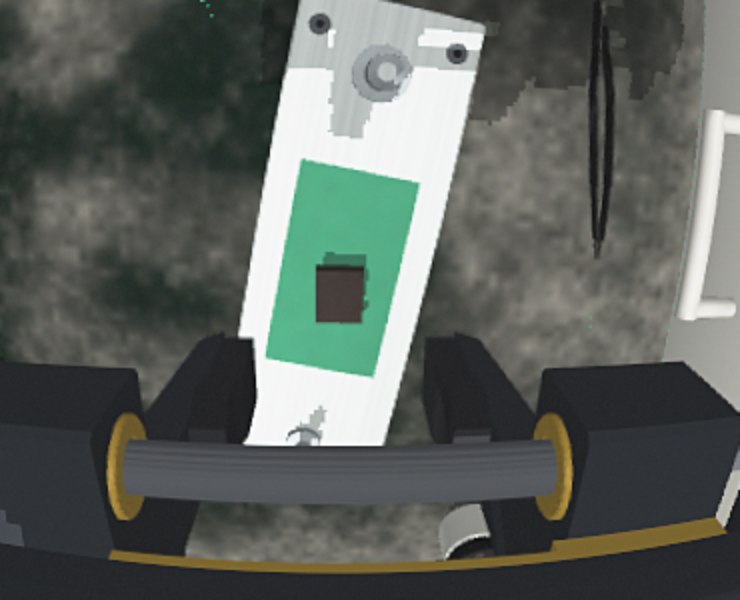

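Run:
```python
from h import *
p,d,K,T=load("w2.npz");p=p.astype(int)
v,u=np.mgrid[:400,:640];box=lambda a,b,c,e:(u>a)&(u<b)&(v>c)&(v<e)
rect(box(300,335,188,225)&(p.max(-1)<90)&(p[...,0]+10>p[...,1]),.020,K,T,"relay")
P,w=fcloud("w2.npz");k=box(330,355,80,112)&(w[...,2]>.036);q=w[k];print(len(q),q.mean(0),(q.min(0)+q.max(0))/2,np.ptp(q,axis=0))
```

```text
relay 644 rect c [637.2 -53.3] [19.  23.7] 1.15
215 [0.65075801 0.036455   0.03933092] [0.65107282 0.03640988 0.03960689] [0.013107   0.01326275 0.00696621]
```

Request:
apply_moves(
  series=[
    {"x": 0.0005,"y": 0.0085,"z": 0.05,"wx": -0.001,"wy": 0,"wz": 0.002,"fingers": 0},
    {"x": 0.0005,"y": 0.008,"z": 0.05,"wx": -0.001,"wy": 0,"wz": 0.002,"fingers": 0},
    {"x": 0,"y": 0,"z": 0,"wx": 0,"wy": 0,"wz": 0,"fingers": 0},
  ],
)

```text
clock: 3.58
tool_pos: [0.6412, -0.0532, 0.0445]
eef_rot: [1.0, 0.009, 0.008, -0.0]
contact_force: [-1.1, 0.4, -0.0]
opening: 0.499
```

Run:
```python
from h import *
plan([(.637,-.0536,.0145,1)])
```

```text
{'x': np.float64(-0.0059), 'y': np.float64(0.0004), 'z': np.float64(0.0375), 'wx': np.float64(-0.0001), 'wy': np.float64(-0.0051), 'wz': np.float64(0.0003)}
-- 1
```

Request:
apply_moves(
  series=[
    {"x": -0.003,"y": 0,"z": 0.018,"wx": 0,"wy": -0.005,"wz": 0,"fingers": 0},
    {"x": 0,"y": 0,"z": 0,"wx": 0,"wy": 0,"wz": 0,"fingers": 0},
  ],
)

```text
clock: 3.82
tool_pos: [0.6412, -0.0526, 0.0342]
eef_rot: [1.0, 0.01, 0.003, -0.0]
contact_force: [0.3, 0.7, 0.3]
opening: 0.501
```

Run:
```python
from h import *
plan([(.637,-.0536,.0145,1)])
```

```text
{'x': np.float64(-0.0054), 'y': np.float64(0.0011), 'z': np.float64(0.0245), 'wx': np.float64(-0.0), 'wy': np.float64(-0.0017), 'wz': np.float64(0.0006)}
-- 1
```

Request:
apply_moves(
  series=[
    {"x": -0.006,"y": 0.001,"z": 0.016,"wx": 0,"wy": -0.002,"wz": 0,"fingers": 0},
    {"x": 0,"y": 0,"z": 0.005,"wx": 0,"wy": 0,"wz": 0,"fingers": 0},
    {"x": 0,"y": 0,"z": 0,"wx": 0,"wy": 0,"wz": 0,"fingers": 0},
  ],
)

```text
clock: 4.2
tool_pos: [0.6374, -0.0533, 0.0183]
eef_rot: [1.0, 0.01, 0.001, -0.0]
contact_force: [-0.1, 0.6, -0.4]
opening: 0.498
```

Run:
```python
from h import *
plan([(.637,-.0536,.0145,1)])
```

```text
{'x': np.float64(-0.0005), 'y': np.float64(0.0004), 'z': np.float64(0.0048), 'wx': np.float64(-0.0), 'wy': np.float64(-0.0006), 'wz': np.float64(0.0007)}
-- 1
```

Request:
apply_moves(
  series=[
    {"x": 0,"y": 0,"z": 0.0055,"wx": 0,"wy": 0,"wz": 0,"fingers": 0},
    {"x": 0,"y": 0,"z": 0,"wx": 0,"wy": 0,"wz": 0,"fingers": 0},
  ],
)

```text
clock: 4.45
tool_pos: [0.6375, -0.0534, 0.0137]
eef_rot: [1.0, 0.01, 0.001, -0.0]
contact_force: [0.2, 0.7, -0.0]
opening: 0.503
```

Request:
apply_moves(
  series=[
    {"x": 0,"y": 0,"z": 0,"wx": 0,"wy": 0,"wz": 0,"fingers": -1},
    {"x": 0,"y": 0,"z": 0,"wx": 0,"wy": 0,"wz": 0,"fingers": -1},
    {"x": 0,"y": 0,"z": 0,"wx": 0,"wy": 0,"wz": 0,"fingers": -1},
    {"x": 0,"y": 0,"z": 0,"wx": 0,"wy": 0,"wz": 0,"fingers": -1},
  ],
  force=10,
)

```text
clock: 4.95
tool_pos: [0.6378, -0.0534, 0.0139]
eef_rot: [1.0, 0.01, 0.001, -0.0]
contact_force: [-0.2, 1.2, 1.0]
opening: 0.225
```

Run:
```python
from h import *
plan([(.637,-.0536,.12,1),(.452,.142,.12,29)],step=.05)
```

```text
{'x': np.float64(-0.0002), 'y': np.float64(0.0001), 'z': np.float64(-0.0442), 'wx': np.float64(0.0), 'wy': np.float64(-0.0003), 'wz': np.float64(0.0002)}
{'x': np.float64(-0.0002), 'y': np.float64(0.0001), 'z': np.float64(-0.0442), 'wx': np.float64(0.0), 'wy': np.float64(-0.0003), 'wz': np.float64(0.0002)}
{'x': np.float64(-0.0003), 'y': np.float64(0.0001), 'z': np.float64(-0.0442), 'wx': np.float64(0.0), 'wy': np.float64(-0.0003), 'wz': np.float64(0.0002)}
-- 3
{'x': np.float64(-0.0378), 'y': np.float64(-0.0414), 'z': np.float64(0.0), 'wx': np.float64(0.0), 'wy': np.float64(0.0), 'wz': np.float64(-0.0259)}
{'x': np.float64(-0.0343), 'y': np.float64(-0.0444), 'z': np.float64(0.0), 'wx': np.float64(0.0), 'wy': np.float64(0.0), 'wz': np.float64(-0.0259)}
{'x': np.float64(-0.0306), 'y': np.float64(-0.047), 'z': np.float64(0.0), 'wx': np.float64(0.0), 'wy': np.float64(0.0), 'wz': np.float64(-0.0259)}
{'x': np.float64(-0.0267), 'y': np.float64(-0.0493), 'z': np.float64(0.0), 'wx': np.float64(0.0), 'wy': np.float64(0.0), 'wz': np.float64(-0.0259)}
{'x': np.float64(-0.0226), 'y': np.float64(-0.0513), 'z': np.float64(0.0), 'wx': np.float64(0.0), 'wy': np.float64(0.0), 'wz': np.float64(-0.0259)}
{'x': np.float64(-0.0183), 'y': np.float64(-0.053), 'z': np.float64(0.0), 'wx': np.float64(0.0), 'wy': np.float64(0.0), 'wz': np.float64(-0.0259)}
-- 6
```

Request:
apply_moves(
  series=[
    {"x": 0,"y": 0,"z": -0.03,"wx": 0,"wy": 0,"wz": 0,"fingers": -1},
    {"x": 0,"y": 0,"z": -0.05,"wx": 0,"wy": 0,"wz": 0,"fingers": -1},
    {"x": 0,"y": 0,"z": -0.055,"wx": 0,"wy": 0,"wz": 0,"fingers": -1},
  ],
)

```text
clock: 5.32
tool_pos: [0.6347, -0.0529, 0.1207]
eef_rot: [1.0, 0.01, -0.003, -0.0]
contact_force: [0.6, 0.0, -0.5]
opening: 0.23
```

Request:
apply_moves(
  series=[
    {"x": -0.038,"y": -0.041,"z": 0,"wx": 0,"wy": 0,"wz": -0.026,"fingers": -1},
    {"x": -0.034,"y": -0.044,"z": 0,"wx": 0,"wy": 0,"wz": -0.026,"fingers": -1},
    {"x": -0.031,"y": -0.047,"z": 0,"wx": 0,"wy": 0,"wz": -0.026,"fingers": -1},
    {"x": -0.027,"y": -0.049,"z": 0,"wx": 0,"wy": 0,"wz": -0.026,"fingers": -1},
    {"x": -0.023,"y": -0.051,"z": 0,"wx": 0,"wy": 0,"wz": -0.026,"fingers": -1},
    {"x": -0.018,"y": -0.053,"z": 0,"wx": 0,"wy": 0,"wz": -0.026,"fingers": -1},
    {"x": 0,"y": 0,"z": 0,"wx": 0,"wy": 0,"wz": 0,"fingers": -1},
    {"x": 0,"y": 0,"z": 0,"wx": 0,"wy": 0,"wz": 0,"fingers": -1},
  ],
)

```text
clock: 6.32
tool_pos: [0.4479, 0.1442, 0.1256]
eef_rot: [0.966, 0.259, 0.005, 0.001]
contact_force: [1.2, -0.2, 0.2]
opening: 0.232
```

Run:
```python
from h import *
from plant import *
plan([(.452,.142,.06,29),(.452,.142,.02,29)],step=.05)
m=camera_model("wrist");p,d=snapshot("wrist");np.savez("w3.npz",p=p,d=d,K=m["camera_matrix"],T=m["world_from_camera"])
cv2.imwrite("pics/w3.png",p[:,:,::-1])
```

```text
{'x': np.float64(0.0012), 'y': np.float64(0.0023), 'z': np.float64(0.041), 'wx': np.float64(0.0007), 'wy': np.float64(-0.0014), 'wz': np.float64(0.0029)}
{'x': np.float64(0.0014), 'y': np.float64(0.0024), 'z': np.float64(0.041), 'wx': np.float64(0.0007), 'wy': np.float64(-0.0014), 'wz': np.float64(0.0029)}
-- 2
{'x': np.float64(0.0), 'y': np.float64(0.0), 'z': np.float64(0.05), 'wx': np.float64(0.0), 'wy': np.float64(0.0), 'wz': np.float64(0.0)}
-- 1
```

View pics/w3.png

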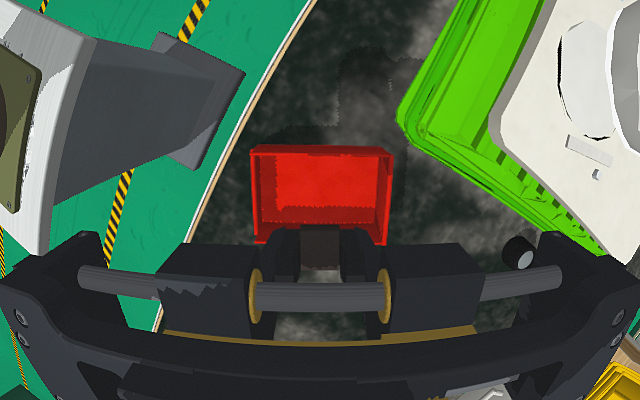

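Run:
```python
from h import *
p,d,K,T=load("w3.npz")
print(onz([(251,151),(390,148)],.047,K,T).round(4), onz([(251,240)],.027,K,T).round(4))
e=np.radians(29)
for c in [(.452,.142),(.450,.143)]:
  for a,b in[(-56,37.5),(56,37.5),(-56,-37.5)]:print(np.round(np.array(c)+np.array([a*np.cos(e)-b*np.sin(e),a*np.sin(e)+b*np.cos(e)])/1000,4))
```

```text
[[0.3865 0.1504 0.047 ]
 [0.4747 0.204  0.047 ]] [[0.4193 0.0745 0.027 ]]
[0.3848 0.1476]
[0.4828 0.2019]
[0.4212 0.0821]
[0.3828 0.1486]
[0.4808 0.2029]
[0.4192 0.0831]
```

Request:
apply_moves(
  series=[
    {"x": 0.002,"y": 0.003,"z": 0.04,"wx": 0.001,"wy": -0.002,"wz": 0.003,"fingers": -1},
    {"x": 0.002,"y": 0.003,"z": 0.04,"wx": 0.001,"wy": -0.002,"wz": 0.003,"fingers": -1},
    {"x": 0,"y": 0,"z": 0,"wx": 0,"wy": 0,"wz": 0,"fingers": -1},
  ],
)

```text
clock: 6.75
tool_pos: [0.4578, 0.1389, 0.0608]
eef_rot: [0.969, 0.246, 0.0, 0.0]
contact_force: [-0.3, -0.4, -0.7]
opening: 0.231
```

Request:
apply_moves(
  series=[
    {"x": 0,"y": 0,"z": 0.035,"wx": 0,"wy": 0,"wz": 0,"fingers": -1},
    {"x": 0,"y": 0,"z": 0.01,"wx": 0,"wy": 0,"wz": 0,"fingers": -1},
    {"x": 0,"y": 0,"z": 0,"wx": 0,"wy": 0,"wz": 0,"fingers": -1},
  ],
)

```text
clock: 7.12
tool_pos: [0.4607, 0.1374, 0.0266]
eef_rot: [0.97, 0.244, 0.002, 0.001]
contact_force: [-0.2, -0.2, 0.5]
opening: 0.226
```

Request:
apply_moves(
  series=[
    {"x": -0.003,"y": -0.005,"z": 0.004,"wx": 0,"wy": 0,"wz": 0,"fingers": -1},
    {"x": 0,"y": 0,"z": 0,"wx": 0,"wy": 0,"wz": 0,"fingers": -0.2},
    {"x": 0,"y": 0,"z": 0,"wx": 0,"wy": 0,"wz": 0,"fingers": -0.2},
    {"x": 0,"y": 0,"z": 0,"wx": 0,"wy": 0,"wz": 0,"fingers": -0.2},
    {"x": 0,"y": 0,"z": -0.03,"wx": 0,"wy": 0,"wz": 0,"fingers": -0.2},
    {"x": 0,"y": 0,"z": -0.05,"wx": 0,"wy": 0,"wz": 0,"fingers": -0.2},
    {"x": 0,"y": 0,"z": -0.06,"wx": 0,"wy": 0,"wz": 0,"fingers": -0.2},
    {"x": 0,"y": 0,"z": -0.07,"wx": 0,"wy": 0,"wz": 0,"fingers": -0.2},
  ],
)

```text
clock: 8.12
tool_pos: [0.4541, 0.1396, 0.1951]
eef_rot: [0.97, 0.244, 0.0, 0.001]
contact_force: [0.4, 0.3, -0.2]
opening: 0.4
```

Run:
```python
from h import *
from plant import *
s=get_state();print(s["tool_pos"])
m=camera_model("wrist");p,d=snapshot("wrist");np.savez("w4.npz",p=p,d=d,K=m["camera_matrix"],T=m["world_from_camera"])
p0,w=fcloud("w4.npz");q=p.astype(int);v,u=np.mgrid[:400,:640]
k=(q.max(-1)<90)&(abs(w[...,0]-.455)<.045)&(abs(w[...,1]-.142)<.045)&(w[...,2]<.03)
print(k.sum(),np.nanmean(w[k],0), np.argwhere(k).mean(0))
plan([(.43,.0,.21,10),(.443,-.13,.21,6)])
```

```text
[0.45413431 0.13964647 0.19512247]
874 [0.4382919  0.16082905 0.00417416] [143.4221968  315.83295195]
{'x': np.float64(-0.0377), 'y': np.float64(0.0461), 'z': np.float64(-0.0039), 'wx': np.float64(0.0001), 'wy': np.float64(-0.0012), 'wz': np.float64(0.0338)}
{'x': np.float64(-0.0326), 'y': np.float64(0.0499), 'z': np.float64(-0.0038), 'wx': np.float64(0.0001), 'wy': np.float64(-0.0012), 'wz': np.float64(0.0338)}
{'x': np.float64(-0.0272), 'y': np.float64(0.0531), 'z': np.float64(-0.0037), 'wx': np.float64(0.0001), 'wy': np.float64(-0.0012), 'wz': np.float64(0.0338)}
-- 3
{'x': np.float64(-0.0041), 'y': np.float64(0.0543), 'z': np.float64(0.0), 'wx': np.float64(0.0), 'wy': np.float64(0.0), 'wz': np.float64(0.0074)}
{'x': np.float64(-0.0028), 'y': np.float64(0.0544), 'z': np.float64(0.0), 'wx': np.float64(0.0), 'wy': np.float64(0.0), 'wz': np.float64(0.0074)}
{'x': np.float64(-0.0015), 'y': np.float64(0.0544), 'z': np.float64(0.0), 'wx': np.float64(0.0), 'wy': np.float64(0.0), 'wz': np.float64(0.0074)}
-- 3
```

Run:
```python
from h import *
plan([(.44,-.02,.28,8),(.447,-.24,.33,6)])
```

```text
{'x': np.float64(-0.0283), 'y': np.float64(0.0416), 'z': np.float64(-0.0248), 'wx': np.float64(0.0001), 'wy': np.float64(-0.0009), 'wz': np.float64(0.0281)}
{'x': np.float64(-0.0245), 'y': np.float64(0.044), 'z': np.float64(-0.0247), 'wx': np.float64(0.0001), 'wy': np.float64(-0.0009), 'wz': np.float64(0.0281)}
{'x': np.float64(-0.0206), 'y': np.float64(0.046), 'z': np.float64(-0.0247), 'wx': np.float64(0.0001), 'wy': np.float64(-0.0009), 'wz': np.float64(0.0281)}
{'x': np.float64(-0.0166), 'y': np.float64(0.0476), 'z': np.float64(-0.0246), 'wx': np.float64(0.0001), 'wy': np.float64(-0.0009), 'wz': np.float64(0.0281)}
-- 4
{'x': np.float64(-0.0059), 'y': np.float64(0.0547), 'z': np.float64(-0.0125), 'wx': np.float64(0.0), 'wy': np.float64(0.0), 'wz': np.float64(0.0022)}
{'x': np.float64(-0.0055), 'y': np.float64(0.0547), 'z': np.float64(-0.0125), 'wx': np.float64(0.0), 'wy': np.float64(0.0), 'wz': np.float64(0.0022)}
{'x': np.float64(-0.0052), 'y': np.float64(0.0548), 'z': np.float64(-0.0125), 'wx': np.float64(0.0), 'wy': np.float64(0.0), 'wz': np.float64(0.0022)}
{'x': np.float64(-0.0048), 'y': np.float64(0.0548), 'z': np.float64(-0.0125), 'wx': np.float64(0.0), 'wy': np.float64(0.0), 'wz': np.float64(0.0022)}
{'x': np.float64(-0.0044), 'y': np.float64(0.0549), 'z': np.float64(-0.0125), 'wx': np.float64(0.0), 'wy': np.float64(0.0), 'wz': np.float64(0.0022)}
-- 5
```

Request:
apply_moves(
  series=[
    {"x": -0.028,"y": 0.042,"z": -0.025,"wx": 0,"wy": -0.001,"wz": 0.028,"fingers": 1},
    {"x": -0.024,"y": 0.044,"z": -0.025,"wx": 0,"wy": -0.001,"wz": 0.028,"fingers": 1},
    {"x": -0.02,"y": 0.046,"z": -0.025,"wx": 0,"wy": -0.001,"wz": 0.028,"fingers": 1},
    {"x": -0.017,"y": 0.048,"z": -0.025,"wx": 0,"wy": -0.001,"wz": 0.028,"fingers": 1},
    {"x": -0.006,"y": 0.055,"z": -0.0125,"wx": 0,"wy": 0,"wz": 0.002,"fingers": 1},
    {"x": -0.006,"y": 0.055,"z": -0.0125,"wx": 0,"wy": 0,"wz": 0.002,"fingers": 1},
    {"x": -0.005,"y": 0.055,"z": -0.0125,"wx": 0,"wy": 0,"wz": 0.002,"fingers": 1},
    {"x": -0.005,"y": 0.055,"z": -0.0125,"wx": 0,"wy": 0,"wz": 0.002,"fingers": 1},
  ],
)

```text
clock: 9.18
tool_pos: [0.4442, -0.2027, 0.3269]
eef_rot: [0.998, 0.056, 0.003, -0.001]
contact_force: [0.9, -0.4, -0.7]
opening: 0.999
```

Request:
apply_moves(
  series=[
    {"x": -0.005,"y": 0.055,"z": -0.0125,"wx": 0,"wy": 0,"wz": 0.002,"fingers": 1},
    {"x": 0,"y": 0,"z": 0,"wx": 0,"wy": 0,"wz": 0,"fingers": 1},
    {"x": 0,"y": 0,"z": 0,"wx": 0,"wy": 0,"wz": 0,"fingers": 1},
  ],
)

```text
clock: 9.55
tool_pos: [0.4436, -0.2514, 0.3374]
eef_rot: [0.999, 0.05, 0.003, -0.001]
contact_force: [-0.2, 0.7, -0.1]
opening: 0.998
```

Run:
```python
from h import *
from plant import *
s=get_state();print(s["clock"],s["tool_pos"],s["eef_rot"])
m=camera_model("wrist");p,d=snapshot("wrist");np.savez("w5.npz",p=p,d=d,K=m["camera_matrix"],T=m["world_from_camera"])
cv2.imwrite("pics/w5.png",p[:,:,::-1])
z=np.load("w4.npz")["p"]
b=np.vstack([p[:,:,::-1][:, 180:460],]);c=z[60:260,180:460,::-1]
cv2.imwrite("pics/w5c.png",np.hstack([cv2.resize(b,None,fx=1.4,fy=1.4),cv2.resize(c,None,fx=1.4,fy=2.8)]))
```

```text
9.55 [ 0.44363425 -0.25141064  0.33737198] [ 9.98746622e-01  4.99623665e-02  2.89600730e-03 -7.47929081e-04]
```

View pics/w5c.png

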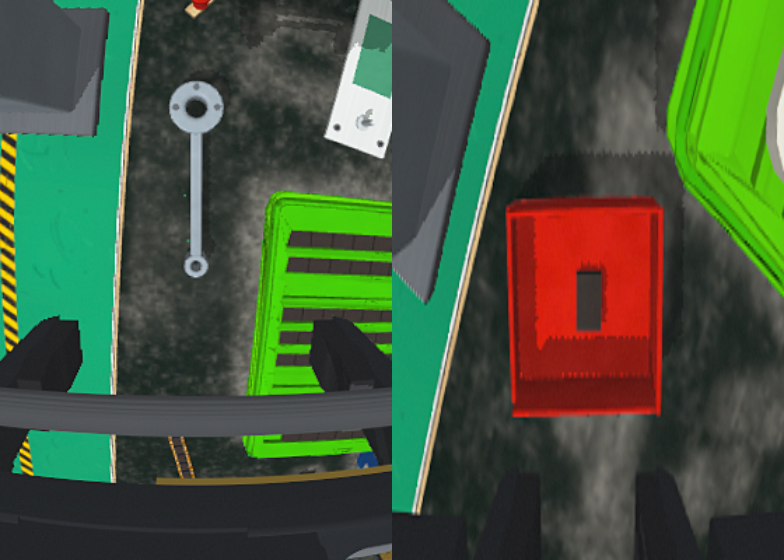

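```bash
cat >> h.py <<'E'
def circ(mask,z,K,T):
    """ellipse fit of the mask outline on plane z -> world centre, diameters mm"""
    c=max(cv2.findContours(mask.astype(np.uint8),cv2.RETR_EXTERNAL,cv2.CHAIN_APPROX_NONE)[0],key=len)[:,0]
    q=(onz(c,z,K,T)[:,:2]*1000).astype(np.float32);e=cv2.fitEllipse(q.reshape(-1,1,2));return np.round(e[0],1),np.round(e[1],1)
E
python3 - <<'E'
from h import *
p,d,K,T=load("w5.npz");P,w=fcloud("w5.npz");q=p.astype(int)
v,u=np.mgrid[:400,:640];box=lambda a,b,c,e:(u>a)&(u<b)&(v>c)&(v<e)
g=(q.max(-1)>105)&(np.ptp(q,axis=-1)<45)
hub=box(295,345,50,100)&(w[...,2]>.032)
print("hub",circ(hub,.034,K,T), w[hub][:,2].mean())
bore=box(308,332,64,90)&(w[...,2]<.025)|(box(310,330,66,88)&(q.max(-1)<80));bore&=box(308,332,64,90)
print("bore",bore.sum(),circ(bore,.034,K,T))
eye=box(307,333,178,202)&(w[...,2]>.018);print("eye",circ(eye,.030,K,T),np.median(w[eye][:,2]))
arm=box(310,330,105,172)&(w[...,2]>.022);a=w[arm]
l=cv2.fitLine(a[:,:2].astype(np.float32),cv2.DIST_L2,0,.01,.01).ravel();print("arm",l,np.degrees(np.arctan2(l[1],l[0])),a[:,2].mean())
E
```

```text
hub (array([ 435.4, -141.7]), array([53. , 53.3])) 0.03355224744609489
bore 166 (array([ 435.4, -142.5]), array([19. , 20.4]))
eye (array([ 451.8, -308.4]), array([23.8, 29.3])) 0.02927555053149239
arm [ 0.09543092 -0.9954361   0.4447098  -0.23228548] -84.52387 0.029345655952753624
```

Run:
```python
from h import *
plan([(.4402,-.1919,.07,5.5)],step=.05)
```

```text
{'x': np.float64(0.0002), 'y': np.float64(-0.0124), 'z': np.float64(0.0557), 'wx': np.float64(-0.0), 'wy': np.float64(-0.0003), 'wz': np.float64(0.0002)}
{'x': np.float64(0.0003), 'y': np.float64(-0.0124), 'z': np.float64(0.0557), 'wx': np.float64(-0.0), 'wy': np.float64(-0.0003), 'wz': np.float64(0.0002)}
{'x': np.float64(0.0003), 'y': np.float64(-0.0124), 'z': np.float64(0.0557), 'wx': np.float64(-0.0), 'wy': np.float64(-0.0003), 'wz': np.float64(0.0002)}
{'x': np.float64(0.0004), 'y': np.float64(-0.0124), 'z': np.float64(0.0557), 'wx': np.float64(-0.0), 'wy': np.float64(-0.0003), 'wz': np.float64(0.0002)}
{'x': np.float64(0.0004), 'y': np.float64(-0.0124), 'z': np.float64(0.0557), 'wx': np.float64(-0.0), 'wy': np.float64(-0.0003), 'wz': np.float64(0.0002)}
{'x': np.float64(0.0005), 'y': np.float64(-0.0125), 'z': np.float64(0.0557), 'wx': np.float64(-0.0), 'wy': np.float64(-0.0003), 'wz': np.float64(0.0002)}
-- 6
```

Request:
apply_moves(
  series=[
    {"x": 0,"y": -0.012,"z": 0.055,"wx": 0,"wy": 0,"wz": 0,"fingers": 0},
    {"x": 0,"y": -0.012,"z": 0.055,"wx": 0,"wy": 0,"wz": 0,"fingers": 0},
    {"x": 0,"y": -0.012,"z": 0.055,"wx": 0,"wy": 0,"wz": 0,"fingers": 0},
    {"x": 0,"y": -0.012,"z": 0.055,"wx": 0,"wy": 0,"wz": 0,"fingers": 0},
    {"x": 0,"y": -0.012,"z": 0.055,"wx": 0,"wy": 0,"wz": 0,"fingers": 0},
    {"x": 0,"y": -0.012,"z": 0.055,"wx": 0,"wy": 0,"wz": 0,"fingers": 0},
    {"x": 0,"y": 0,"z": 0,"wx": 0,"wy": 0,"wz": 0,"fingers": 0},
    {"x": 0,"y": 0,"z": 0,"wx": 0,"wy": 0,"wz": 0,"fingers": 0},
  ],
)

```text
clock: 10.6
tool_pos: [0.4436, -0.1821, 0.0684]
eef_rot: [0.998, 0.059, 0.006, -0.002]
contact_force: [0.3, -0.3, 0.4]
opening: 0.499
```

Run:
```python
from h import *
plan([(.4402,-.1919,.0045,5.5)],step=.05)
```

```text
{'x': np.float64(-0.0033), 'y': np.float64(0.006), 'z': np.float64(0.0399), 'wx': np.float64(-0.0005), 'wy': np.float64(-0.0018), 'wz': np.float64(0.0034)}
{'x': np.float64(-0.003), 'y': np.float64(0.0059), 'z': np.float64(0.0399), 'wx': np.float64(-0.0005), 'wy': np.float64(-0.0018), 'wz': np.float64(0.0034)}
-- 2
```

Request:
apply_moves(
  series=[
    {"x": -0.004,"y": 0.0065,"z": 0.02,"wx": -0.001,"wy": -0.004,"wz": 0.004,"fingers": 0},
    {"x": -0.003,"y": 0.0065,"z": 0.02,"wx": 0,"wy": 0,"wz": 0.003,"fingers": 0},
    {"x": 0,"y": 0,"z": 0.01,"wx": 0,"wy": 0,"wz": 0,"fingers": 0},
    {"x": 0,"y": 0,"z": 0,"wx": 0,"wy": 0,"wz": 0,"fingers": 0},
  ],
)

```text
clock: 11.1
tool_pos: [0.4414, -0.1959, 0.0289]
eef_rot: [0.999, 0.046, 0.002, 0.002]
contact_force: [0.2, -0.9, -0.0]
opening: 0.503
```

Run:
```python
from h import *
plan([(.4402,-.1919,.0045,5.5)],step=.05)
```

```text
{'x': np.float64(-0.0011), 'y': np.float64(-0.0052), 'z': np.float64(0.0305), 'wx': np.float64(0.0014), 'wy': np.float64(-0.0013), 'wz': np.float64(-0.001)}
-- 1
```

Request:
apply_moves(
  series=[
    {"x": -0.001,"y": -0.006,"z": 0.012,"wx": 0.0015,"wy": -0.0015,"wz": -0.001,"fingers": 0},
    {"x": 0,"y": 0,"z": 0.012,"wx": 0,"wy": 0,"wz": 0,"fingers": 0},
    {"x": 0,"y": 0,"z": 0,"wx": 0,"wy": 0,"wz": 0,"fingers": 0},
    {"x": 0,"y": 0,"z": 0,"wx": 0,"wy": 0,"wz": 0,"fingers": 0},
  ],
)

```text
clock: 11.6
tool_pos: [0.4402, -0.1906, 0.0085]
eef_rot: [0.999, 0.048, -0.0, -0.0]
contact_force: [0.3, 0.4, -0.0]
opening: 0.5
```

Run:
```python
from h import *
plan([(.4402,-.1919,.0045,5.5)],step=.05)
```

```text
{'x': np.float64(-0.0002), 'y': np.float64(0.0017), 'z': np.float64(0.0049), 'wx': np.float64(-0.0003), 'wy': np.float64(0.0003), 'wz': np.float64(0.0001)}
-- 1
```

Request:
apply_moves(
  series=[
    {"x": 0,"y": 0.0017,"z": 0.005,"wx": 0,"wy": 0,"wz": 0,"fingers": 0},
    {"x": 0,"y": 0,"z": 0,"wx": 0,"wy": 0,"wz": 0,"fingers": 0},
  ],
)

```text
clock: 11.85
tool_pos: [0.4406, -0.1922, 0.0045]
eef_rot: [0.999, 0.048, -0.0, -0.0]
contact_force: [-0.1, 0.0, -0.9]
opening: 0.503
```

Request:
apply_moves(
  series=[
    {"x": 0,"y": 0,"z": 0,"wx": 0,"wy": 0,"wz": 0,"fingers": -1},
    {"x": 0,"y": 0,"z": 0,"wx": 0,"wy": 0,"wz": 0,"fingers": -1},
    {"x": 0,"y": 0,"z": 0,"wx": 0,"wy": 0,"wz": 0,"fingers": -1},
    {"x": 0,"y": 0,"z": 0,"wx": 0,"wy": 0,"wz": 0,"fingers": -1},
    {"x": 0,"y": 0,"z": 0,"wx": 0,"wy": 0,"wz": 0,"fingers": -1},
  ],
  force=45,
)

```text
clock: 12.48
tool_pos: [0.4406, -0.1923, 0.0048]
eef_rot: [0.999, 0.048, -0.0, -0.0]
contact_force: [-0.3, -0.5, -0.7]
opening: 0.128
```

Run:
```python
from h import *
from plant import *
s=get_state();print(s["clock"],s["tool_pos"],s["eef_rot"],s["contact_force"],s["moment"],s["opening"])
```

```text
12.475 [ 0.44058386 -0.19225069  0.00477716] [ 9.98836813e-01  4.82182677e-02 -4.82668627e-05 -1.32949511e-04] [-0.26374419 -0.46484375 -0.74364759] [-0.11958516  0.09174074  0.01239132] 0.1282899230676258
```

Request:
apply_moves(
  series=[
    {"x": 0,"y": 0,"z": -0.01,"wx": 0,"wy": 0,"wz": 0,"fingers": -1},
    {"x": 0,"y": 0,"z": -0.02,"wx": 0,"wy": 0,"wz": 0,"fingers": -1},
    {"x": 0,"y": 0,"z": -0.03,"wx": 0,"wy": 0,"wz": 0,"fingers": -1},
    {"x": 0,"y": 0,"z": -0.04,"wx": 0,"wy": 0,"wz": 0,"fingers": -1},
    {"x": 0,"y": 0,"z": -0.04,"wx": 0,"wy": 0,"wz": 0,"fingers": -1},
    {"x": 0,"y": 0,"z": -0.03,"wx": 0,"wy": 0,"wz": 0,"fingers": -1},
    {"x": 0,"y": 0,"z": -0.01,"wx": 0,"wy": 0,"wz": 0,"fingers": -1},
    {"x": 0,"y": 0,"z": 0,"wx": 0,"wy": 0,"wz": 0,"fingers": -1},
  ],
)

```text
clock: 13.48
tool_pos: [0.439, -0.191, 0.1576]
eef_rot: [0.999, 0.048, 0.0, -0.001]
contact_force: [0.1, 0.4, -4.0]
opening: 0.133
```

Run:
```python
from h import *
from plant import *
s=get_state();print(s["clock"],s["tool_pos"],s["eef_rot"],s["contact_force"],s["moment"],s["opening"])
plan([(.6424,-.0128,.14,-9.7)],step=.035)
```

```text
13.475 [ 0.43899018 -0.19102847  0.15756931] [ 9.98838030e-01  4.81825936e-02  6.59734047e-05 -1.01158176e-03] [ 0.12070697  0.43174584 -3.96111494] [-0.11049187  0.05437306 -0.05431104] 0.13266404012252328
{'x': np.float64(0.0343), 'y': np.float64(-0.0247), 'z': np.float64(0.0028), 'wx': np.float64(-0.0001), 'wy': np.float64(0.0), 'wz': np.float64(0.0106)}
{'x': np.float64(0.0335), 'y': np.float64(-0.0258), 'z': np.float64(0.0028), 'wx': np.float64(-0.0001), 'wy': np.float64(0.0), 'wz': np.float64(0.0106)}
{'x': np.float64(0.0326), 'y': np.float64(-0.0269), 'z': np.float64(0.0028), 'wx': np.float64(-0.0001), 'wy': np.float64(0.0), 'wz': np.float64(0.0106)}
{'x': np.float64(0.0317), 'y': np.float64(-0.0279), 'z': np.float64(0.0028), 'wx': np.float64(-0.0001), 'wy': np.float64(0.0), 'wz': np.float64(0.0106)}
{'x': np.float64(0.0307), 'y': np.float64(-0.029), 'z': np.float64(0.0028), 'wx': np.float64(-0.0001), 'wy': np.float64(0.0), 'wz': np.float64(0.0106)}
{'x': np.float64(0.0298), 'y': np.float64(-0.03), 'z': np.float64(0.0028), 'wx': np.float64(-0.0001), 'wy': np.float64(0.0), 'wz': np.float64(0.0106)}
{'x': np.float64(0.0288), 'y': np.float64(-0.031), 'z': np.float64(0.0028), 'wx': np.float64(-0.0001), 'wy': np.float64(0.0), 'wz': np.float64(0.0106)}
{'x': np.float64(0.0277), 'y': np.float64(-0.0319), 'z': np.float64(0.0028), 'wx': np.float64(-0.0001), 'wy': np.float64(0.0), 'wz': np.float64(0.0106)}
-- 8
```

Request:
apply_moves(
  series=[
    {"x": 0.017,"y": -0.013,"z": 0.001,"wx": 0,"wy": 0,"wz": 0.005,"fingers": -1},
    {"x": 0.034,"y": -0.025,"z": 0.003,"wx": 0,"wy": 0,"wz": 0.01,"fingers": -1},
    {"x": 0.033,"y": -0.026,"z": 0.003,"wx": 0,"wy": 0,"wz": 0.01,"fingers": -1},
    {"x": 0.032,"y": -0.027,"z": 0.003,"wx": 0,"wy": 0,"wz": 0.01,"fingers": -1},
    {"x": 0.031,"y": -0.028,"z": 0.003,"wx": 0,"wy": 0,"wz": 0.01,"fingers": -1},
    {"x": 0.031,"y": -0.029,"z": 0.003,"wx": 0,"wy": 0,"wz": 0.01,"fingers": -1},
    {"x": 0.03,"y": -0.03,"z": 0.003,"wx": 0,"wy": 0,"wz": 0.01,"fingers": -1},
    {"x": 0.018,"y": -0.02,"z": 0.003,"wx": 0,"wy": 0,"wz": 0.01,"fingers": -1},
  ],
)

```text
clock: 14.48
tool_pos: [0.6175, -0.0288, 0.1283]
eef_rot: [0.997, -0.076, -0.011, -0.002]
contact_force: [0.4, -0.4, -2.9]
opening: 0.129
```

Request:
apply_moves(
  series=[
    {"x": 0.009,"y": -0.01,"z": 0.001,"wx": 0,"wy": 0,"wz": 0.006,"fingers": -1},
    {"x": 0,"y": 0,"z": 0,"wx": 0,"wy": 0,"wz": 0,"fingers": -1},
    {"x": 0,"y": 0,"z": 0,"wx": 0,"wy": 0,"wz": 0,"fingers": -1},
  ],
)

```text
clock: 14.85
tool_pos: [0.6236, -0.0211, 0.1239]
eef_rot: [0.996, -0.085, -0.014, -0.001]
contact_force: [-0.2, 0.3, -3.6]
opening: 0.13
```

Run:
```python
from h import *
from plant import *
s=get_state();print(s["clock"],s["tool_pos"],s["eef_rot"],s["contact_force"],s["moment"],s["opening"])
plan([(.6424,-.0128,.0765,-9.7)],step=.035)
m=camera_model("wrist");p,d=snapshot("wrist");np.savez("w6.npz",p=p,d=d,K=m["camera_matrix"],T=m["world_from_camera"])
cv2.imwrite("pics/w6.png",cv2.resize(p[60:360,150:500,::-1],None,fx=2,fy=2))
```

```text
14.85 [ 0.62362099 -0.02113227  0.12387371] [ 0.99628844 -0.08491884 -0.01402601 -0.00118296] [-0.18884525  0.31560168 -3.5756904 ] [-0.06982963  0.03189166 -0.02463848] 0.12964514982385655
{'x': np.float64(0.0115), 'y': np.float64(-0.0071), 'z': np.float64(0.0293), 'wx': np.float64(0.0), 'wy': np.float64(0.0045), 'wz': np.float64(-0.0001)}
{'x': np.float64(0.0111), 'y': np.float64(-0.0071), 'z': np.float64(0.0295), 'wx': np.float64(0.0), 'wy': np.float64(0.0045), 'wz': np.float64(-0.0001)}
-- 2
```

View pics/w6.png

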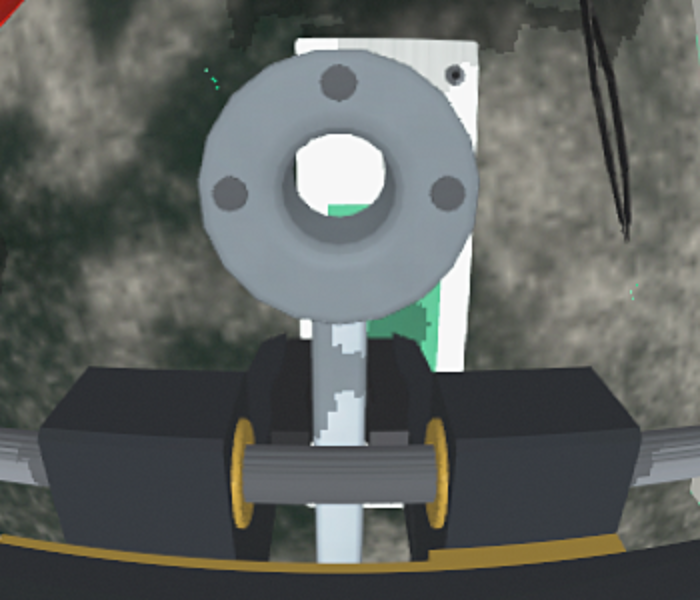

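Request:
apply_moves(
  series=[
    {"x": 0.011,"y": -0.007,"z": 0.01,"wx": 0,"wy": 0.0045,"wz": 0,"fingers": -1},
    {"x": 0.011,"y": -0.006,"z": 0.01,"wx": 0,"wy": 0.0045,"wz": 0,"fingers": -1},
    {"x": 0,"y": 0,"z": 0,"wx": 0,"wy": 0,"wz": 0,"fingers": -1},
    {"x": 0,"y": 0,"z": 0,"wx": 0,"wy": 0,"wz": 0,"fingers": -1},
  ],
)

```text
clock: 15.4
tool_pos: [0.643, -0.0149, 0.1066]
eef_rot: [0.996, -0.086, 0.001, 0.0]
contact_force: [-0.2, -0.0, -3.8]
opening: 0.13
```

```bash
cat > lv.py <<'E'
from h import *
from plant import *
def look(f):
    s=get_state();m=camera_model("wrist");p,d=snapshot("wrist");np.savez(f,p=p,d=d,K=m["camera_matrix"],T=m["world_from_camera"])
    P,w=fcloud(f);K,T=m["camera_matrix"],m["world_from_camera"];print(s["clock"],s["tool_pos"].round(4),s["eef_rot"].round(4),s["contact_force"].round(2),s["moment"].round(3),s["opening"])
    R=Ro.from_quat(s["eef_rot"]);v,u=np.mgrid[:400,:640];zt=s["tool_pos"][2]+.029
    k=(u>240)&(u<400)&(v>75)&(v<223)&(abs(w[...,2]-zt)<.012)
    n,l,st,_=cv2.connectedComponentsWithStats(k.astype(np.uint8));k=l==1+np.argmax(st[1:,4])
    q=w[k];A=np.c_[q[:,:2]-q[:,:2].mean(0),np.ones(len(q))];c=np.linalg.lstsq(A,q[:,2],rcond=None)[0]
    for _ in range(3):
        r=abs(A@c-q[:,2]);g=r<.0015;c=np.linalg.lstsq(A[g],q[g,2],rcond=None)[0]
    print("hub top z",c[2].round(4),"slopes x,y",c[:2].round(4),"n",g.sum())
    print("hub outline",circ(k,c[2],K,T))
    # arm top behind the hub, before the fingers
    ct,_=circ(k,c[2],K,T);b=(w[...,2]>zt-.016)&(w[...,2]<zt+.002)&(u>285)&(u<350)&(v>150)&(v<330)
    ax=-R.apply([0,-1,0]);
    rel=w-np.array([ct[0]/1000,ct[1]/1000,0]);al=rel@(ax*[1,1,0]);la=np.abs(rel@(R.apply([1,0,0])*[1,1,0]))
    b&=(al>.031)&(al<.11)&(la<.012);a=w[b]
    if len(a)>20:
        L=cv2.fitLine(a[:,:2].astype(np.float32),cv2.DIST_HUBER,0,.01,.01).ravel();t=np.degrees(np.arctan2(L[1],L[0]));print("arm",len(a),"dir",(t-180 if t>0 else t),"al range",al[b].min().round(3),al[b].max().round(3),"z slope along",np.polyfit(al[b],a[:,2],1))
    xd=R.apply([1,0,0]);print("tool yaw",np.degrees(np.arctan2(xd[1],xd[0])))
    c1=np.array([u[k],v[k]]);print("px",c1.min(1),c1.max(1))
    return p
E
python3 - <<'E'
from lv import *
look("w7.npz");plan([(.6424,-.0128,.0765,-9.7)],step=.05)
E
```

```text
15.4 [ 0.643  -0.0149  0.1066] [ 9.963e-01 -8.600e-02  9.000e-04  2.000e-04] [-0.2  -0.01 -3.79] [-0.072  0.128  0.001] 0.13007364275441585
hub top z 0.1351 slopes x,y [ 0.0022 -0.001 ] n 11578
hub outline (array([652. ,  35.6]), array([54. , 54.4]))
arm 2519 dir -99.84663 al range 0.031 0.089 z slope along [0.01406373 0.12987435]
tool yaw -9.8709750482461
px [249  84] [389 222]
{'x': np.float64(-0.0011), 'y': np.float64(-0.0023), 'z': np.float64(0.0376), 'wx': np.float64(0.0), 'wy': np.float64(-0.0005), 'wz': np.float64(-0.0009)}
-- 1
```

Request:
apply_moves(
  series=[
    {"x": -0.0005,"y": -0.0005,"z": 0.016,"wx": 0,"wy": 0,"wz": -0.001,"fingers": -1},
    {"x": -0.0005,"y": -0.0005,"z": 0.014,"wx": 0,"wy": 0,"wz": 0,"fingers": -1},
    {"x": 0,"y": 0,"z": 0.004,"wx": 0,"wy": 0,"wz": 0,"fingers": -1},
    {"x": 0,"y": 0,"z": 0,"wx": 0,"wy": 0,"wz": 0,"fingers": -1},
    {"x": 0,"y": 0,"z": 0,"wx": 0,"wy": 0,"wz": 0,"fingers": -1},
  ],
)

```text
clock: 16.08
tool_pos: [0.6419, -0.0141, 0.0772]
eef_rot: [0.996, -0.085, 0.0, 0.0]
contact_force: [0.3, -0.5, -3.5]
opening: 0.132
```

Run:
```python
from lv import *
p=look("w8.npz");plan([(.6418,-.0140,.0775,-9.7)],step=.05)
a=cv2.resize(p[60:260,200:440],None,fx=1.6,fy=1.6)
s,ds=snapshot("scene");ms=camera_model("scene");np.savez("s8.npz",p=s,d=ds,K=ms["camera_matrix"],T=ms["world_from_camera"])
t,dt=snapshot("top");mt=camera_model("top");np.savez("t8.npz",p=t,d=dt,K=mt["camera_matrix"],T=mt["world_from_camera"])
b=cv2.resize(s[140:260,260:420],(384,288));c=cv2.resize(t[140:270,260:370],(384,454))
cv2.imwrite("pics/c8.png",np.vstack([np.hstack([a,b[:, :]]) if a.shape[0]==288 else np.hstack([cv2.resize(a,(384,288)),b])])[:,:,::-1]);cv2.imwrite("pics/t8.png",c[:,:,::-1])
```

```text
16.075 [ 0.6419 -0.0141  0.0772] [ 9.964e-01 -8.450e-02  5.000e-04  3.000e-04] [ 0.31 -0.55 -3.52] [-0.065  0.076 -0.031] 0.13154575395207976
hub top z 0.1057 slopes x,y [ 0.001  -0.0005] n 11627
hub outline (array([650.8,  36.5]), array([54. , 54.5]))
arm 2526 dir -99.756966 al range 0.031 0.089 z slope along [0.01329646 0.10056722]
tool yaw -9.699083616261241
px [249  84] [389 222]
{'x': np.float64(-0.0001), 'y': np.float64(-0.0001), 'z': np.float64(-0.0002), 'wx': np.float64(0.0001), 'wy': np.float64(-0.0003), 'wz': np.float64(0.0)}
-- 1
```

View pics/c8.png

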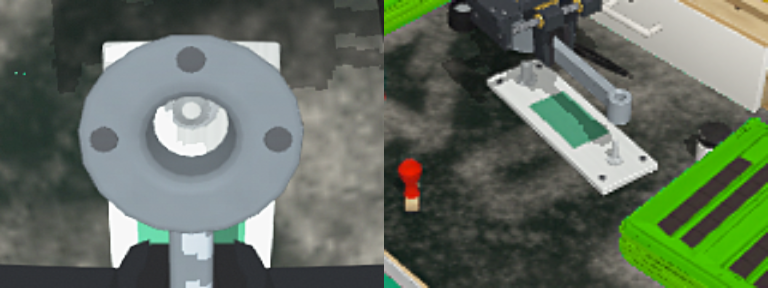

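Run:
```python
from h import *
p,d,K,T=load("w8.npz");P,w=fcloud("w8.npz");v,u=np.mgrid[:400,:640]
print(onz([(319.4,136.4)],.042,K,T))
k=(u>300)&(u<340)&(v>120)&(v<150)&(w[...,2]>.036)&(w[...,2]<.05);q=w[k];print("pin",len(q),q.mean(0).round(4),((q.min(0)+q.max(0))/2).round(4),np.ptp(q,axis=0).round(4))
p,w=cloud("s8.npz")
k=(abs(w[...,0]-.622)<.03)&(abs(w[...,1]+.131)<.03)
e=w[k&(w[...,2]>.09)];t=w[k&(w[...,2]>.03)&(w[...,2]<.06)]
print("eye",len(e),((e.min(0)+e.max(0))/2).round(4),np.ptp(e,axis=0).round(4),np.median(e,0).round(4),"pin",len(t),t.mean(0).round(4),t.max(0).round(4))
top=e[e[:,2]>e[:,2].max()-.004];print("eyetop",len(top),((top.min(0)+top.max(0))/2).round(4),np.ptp(top,axis=0).round(4),np.median(top[:,2]))
tp=t[t[:,2]>.038];print("pintop",len(tp),tp.mean(0))
# stamp etc unchanged
for n,u0,v0,ta in(("stamp",0,0,(.428,-.021)),("jar/mag B",0,0,(.711,-.191))):
    k=(abs(w[...,0]-ta[0])<.03)&(abs(w[...,1]-ta[1])<.03)&(w[...,2]>.015);a=w[k]
    p0,w0=cloud("scene0.npz");k=(abs(w0[...,0]-ta[0])<.03)&(abs(w0[...,1]-ta[1])<.03)&(w0[...,2]>.015);b=w0[k];print(n,len(a),a.mean(0).round(4),len(b),b.mean(0).round(4))
```

```text
[[0.65106729 0.03666455 0.042     ]]
pin 270 [0.6509 0.0368 0.0395] [0.651  0.0365 0.0393] [0.0135 0.012  0.006 ]
eye 127 [ 0.6223 -0.123   0.0983] [0.026  0.0431 0.0165] [ 0.6218 -0.1279  0.1003] pin 13 [ 0.622  -0.132   0.0359] [ 0.6257 -0.1269  0.0412]
eyetop 34 [ 0.6221 -0.1225  0.1046] [0.025  0.0388 0.004 ] 0.10360378895410449
pintop 5 [ 0.62235927 -0.13202092  0.0397294 ]
stamp 119 [ 0.4257 -0.0262  0.0417] 121 [ 0.4258 -0.026   0.0411]
jar/mag B 153 [ 0.7092 -0.1958  0.0389] 151 [ 0.709  -0.1956  0.0388]
```

View pics/t8.png

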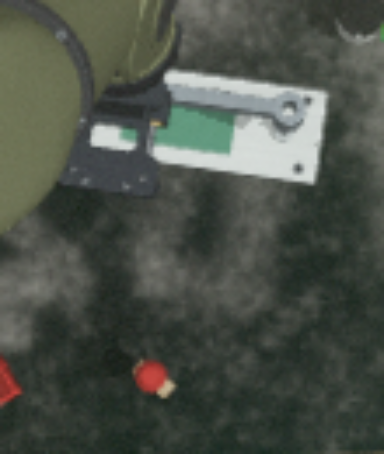

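Run:
```python
from h import *
def arm(w,hub,ang,zlo,zhi,name):
    a=np.radians(ang);r=w[...,:2]-np.array(hub);al=r@[np.cos(a),np.sin(a)];la=r@[-np.sin(a),np.cos(a)]
    for lo,hi,W in((.032,.06,.004),(.06,.09,.004),(.09,.12,.004),(.12,.15,.004),(.158,.183,.011)):
        k=(al>lo)&(al<hi)&(abs(la)<W)&(w[...,2]>zlo)&(w[...,2]<zhi);q=w[k]
        if len(q)>4:print(name,lo,hi,len(q),"z med",np.median(q[:,2]).round(4),"lat mean",(la[k].mean()*1000).round(1))
arm(fcloud("w5.npz")[1],(.4354,-.1421),-84.5,.02,.04,"rest wrist")
arm(cloud("top0.npz")[1],(.4354,-.1421),-84.5,.02,.04,"rest top")
arm(cloud("scene0.npz")[1],(.4354,-.1421),-84.5,.02,.04,"rest scene")
arm(fcloud("w8.npz")[1],(.6508,.0365),-99.75,.09,.115,"now wrist")
arm(cloud("t8.npz")[1],(.6508,.0365),-99.75,.09,.115,"now top")
arm(cloud("s8.npz")[1],(.6508,.0365),-99.75,.09,.115,"now scene")
```

```text
rest wrist 0.032 0.06 114 z med 0.0295 lat mean -0.2
rest wrist 0.06 0.09 120 z med 0.0295 lat mean -0.1
rest wrist 0.09 0.12 120 z med 0.0296 lat mean 0.0
rest wrist 0.12 0.15 117 z med 0.0296 lat mean 0.1
rest wrist 0.158 0.183 160 z med 0.0293 lat mean 0.6
rest top 0.032 0.06 32 z med 0.0309 lat mean -0.1
rest top 0.06 0.09 31 z med 0.0308 lat mean 0.2
rest top 0.09 0.12 34 z med 0.0311 lat mean -0.0
rest top 0.12 0.15 32 z med 0.0305 lat mean 0.2
rest top 0.158 0.183 49 z med 0.0301 lat mean 0.4
rest scene 0.032 0.06 39 z med 0.0296 lat mean -0.5
rest scene 0.06 0.09 38 z med 0.0301 lat mean -0.6
rest scene 0.09 0.12 48 z med 0.0302 lat mean -0.5
rest scene 0.12 0.15 49 z med 0.0299 lat mean -0.7
rest scene 0.158 0.183 99 z med 0.0292 lat mean -0.7
now wrist 0.032 0.06 980 z med 0.1019 lat mean -0.0
now wrist 0.06 0.09 318 z med 0.102 lat mean -0.1
now wrist 0.09 0.12 151 z med 0.102 lat mean 0.1
now top 0.06 0.09 13 z med 0.1028 lat mean 0.3
now top 0.09 0.12 35 z med 0.1029 lat mean -0.1
now top 0.12 0.15 36 z med 0.1024 lat mean -0.0
now top 0.158 0.183 59 z med 0.102 lat mean 0.1
now scene 0.06 0.09 32 z med 0.1029 lat mean -0.7
now scene 0.09 0.12 32 z med 0.1024 lat mean -0.7
now scene 0.12 0.15 26 z med 0.103 lat mean -0.7
now scene 0.158 0.183 80 z med 0.1002 lat mean -0.8
```

Request:
apply_moves(
  series=[
    {"x": 0,"y": 0,"z": 0,"wx": 0,"wy": 0,"wz": 0,"fingers": -1},
    {"x": 0,"y": 0,"z": 0,"wx": 0,"wy": 0,"wz": 0,"fingers": -1},
  ],
)

```text
clock: 16.48
tool_pos: [0.6423, -0.0141, 0.0779]
eef_rot: [0.996, -0.084, 0.001, 0.0]
contact_force: [0.2, 0.3, -2.9]
opening: 0.137
```

Run:
```python
from plant import *
s=get_state();print(s["clock"],s["tool_pos"],s["eef_rot"],abs(s["qd"]).max(),s["opening"]);print(finish_job())
```

```text
16.475 [ 0.64226993 -0.01405063  0.07789256] [ 9.96423956e-01 -8.44878402e-02  1.03513745e-03  1.83126724e-04] 0.0009255558102709439 0.13684445207085544
the job is handed in; nothing more can be done
None
```

The job is handed in at 16.5 s: the relay is in the red bin, and the arm is holding the lever level over the pins, gripped at its balance point.

- **Relay:** I placed it in the bin, and a wrist picture afterwards shows it on the bin floor.
- **Hub and eye:** The hub centre measured within about 0.3 mm of the thick pin, which is visible through the bore. The arm runs at -99.8° against -99.7° for the fixture. The eye lies within about 1 mm sideways of the thin pin's line.
- **Height and level:** The underside is about 72 mm up, 30 mm above the pin tips. The wrist and top cameras show the arm flat to within 1 mm along its length. A cruder slope fit suggested 0.8°, and the scene camera read the eye's top about 2 mm low; the other readings did not bear either out.
- **Bystanders:** Before-and-after positions of the stamp and of the object at the right rear agree within 1 mm. I took that object to be the jar. I did not re-measure the magnifier, but the arm never went near it.
- **At hand-in:** The arm was still. After the last hold, the measured tool position read about 0.4 mm further in x and 0.7 mm higher than at the final check; I left it as it was.

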